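# Close the balance's draft shield and tare

### The arm

A 6-joint arm with a two-finger parallel gripper is mounted at the origin on a cart in front of the work surface, level with it; the furniture and walls round the work are solid. World frame = base frame: x ahead of the robot, y to its left, z up, the work surface at z = 0. Lengths are in m, angles in rad, forces in N, time in s.
With the tool pointing down it reaches from about 0.35 to 0.975 m from the base axis. Payload 7.1 kg.
Tool frame: the origin (TCP) lies midway between the tips of the shut fingers; the grasp point (between the pads) lies 19 mm behind it; x points along the fingers, y is the direction in which the jaws open and shut, and the axes are right-handed (so a half turn about x gives the same grasp; the last joint's range is limited). The gripper opens to 88 mm and grips with 3 to 60 N. Pads are 20 mm wide; open, the fingers measure 115 mm over their backs; the gripper's body (75 mm by 178 mm) begins 61 mm behind the grasp point.
Start: joints at [-0.019, 0.423, 1.63, -0, 1.089, -0.019], TCP at [0.625, 0, 0.223] pointing down, gripper open.
Joint ranges: [-3, 3], [-0.9, 2.11], [0.09, 2.58], [-1.31, 4.45], [0.11, 2.69], [-2.54, 2.54]. Speed limits (rad/s): [2.39, 2.39, 3.01, 3.14, 3.14, 3.14].

### API

Orientations are given as a unit quaternion [w, x, y, z].
In Python, from plant import manip gives the robot as it stands. The module is installed in compiled form; this text tells all that it offers.
- The arm moves only by the tool apply_moves, never from a script. Its arguments are lists of equal length, an entry for each row: "travel": the shift along the tool's x, y, z in m, a list of three; "roll": the turn about the tool's x in degrees. A call has 1 to 8 rows; each row is the pose to reach, as a shift and turn from the pose commanded when the call began, along the tool's axes at that moment; what a row does not reach only later rows make up. A row lasts 1/10 s, in which the tool goes at most 50 mm and 8.59 degrees, less where a joint would pass 70% of its speed; a pose out of reach is approached as far as the arm can. A call with a gripper value outside its range is refused whole. "grip" is the closure, from 0 (fully open) to 1 (shut), set as the call begins (left out, the last holds). The fingers move at their own pace and stop on an object; "newtons" is the grip in N (left out, the last holds). Time passes only in rows, so rows that repeat a pose let the fingers close. It gives the time, the measured TCP pose, the force and the opening at its end, in the units of the state.
- manip.sense(): the state, without advancing time (a new reading comes with each control period).
- manip.get_image(name): name is "scene" or "side" or "wrist"; returns a dict with "img" (480x640x3 uint8, red, green, blue), "z_map" (480x640 float32, m along the optical axis (not along the pixel's ray), 0 where there is no reading), "fx", "fy", "cx", "cy" (pixels), "origin" and "orientation" of the camera in the world; the wrist camera has in their place "hand_eye" (4x4, takes a point from camera to tool coordinates, whose origin is the TCP and whose axes are the tool frame's). Camera axes: x right, y up, looking along -z (the intrinsics and any distortion apply to the point x, -y, -z); pixel columns grow to the right and rows downward; lengths in m; the calibration is good to about 2 mm. A picture is of the moment at which its call begins: read the wrist's pose just before it.
- manip.finish_job(): hands the job in, once; it reports no verdict.
The state is a dict: "time": time; "joints": joint angles; "dq": joint speeds; "joint_torque": joint torques, N m; "tcp_pos": TCP position; "eef_rot": TCP orientation; "wrist_force": force on the tool from outside, world axes, zero at the start; "torque": the same for the moment, N m; "grip_width": finger opening in m.
Only numpy, scipy, OpenCV 4.12 (cv2) and the standard library are available. Lean on these libraries where they do the work, as an engineer would, in place of code of your own. Each camera call takes 0.05 s, during which the arm holds its last target. There are 200 camera calls.

### The job

A weighing bottle stands on the pan of the laboratory balance, but the glass draft shield was left open. With the fingertips, gently push its left side door and its top pane forward by their grips until both are fully shut, and only then press the wide tare bar on the front panel down and let it spring back. Do not slam or force anything, leave the small round power key unpressed, the bottle undisturbed on the pan and the other things on the bench where they are.

Things in the scene. Friction and masses are not known exactly. Their poses are not given: they have to be found in the camera images.
- balance: White balance with glass draft shield, fixed. Origin: centre of its underside on the bench. Own x runs front panel to rear, y to its left. Panel: x -145 to -54, 52 mm high, sloping display to 65 mm behind the keys. Glass chamber: x -54 to 100, y -93 to 93, 182 mm high (top pane to 187); tower behind to x 144, 178 mm high. Its right door is shut and fixed, with a grip like the left's (mm).
- side_door (a joint): Opening of the left side door, m: 0 is shut (against its stop, door forward), grows as it slides to the rear along the balance's +x, 0.100 at most. It slides with about 1.5 N of friction and stays where it is left. The grip moves with it.
- side_grip (a point): Middle of the flat rear face of the left door's grip; moves with the door. Grip: grey upright fin at the door's front edge, 12 mm thick (x, in front of this point), own y 88 to 122 mm, height 130 to 172 mm. Point: own y 111, height 151, own x -38 mm when shut. A head rail at height 174 to 182 mm reaches out to y 93 mm. Pushed from behind towards the balance's -x it shuts.
- top_pane (a joint): Opening of the glass top pane, m: 0 is shut (against its stop, pane forward), grows as it slides to the rear along the balance's +x, 0.100 at most. About 1.5 N of friction; it stays where it is left.
- top_grip (a point): Middle of the flat rear face of the top pane's grip; moves with the pane. Grip: grey ridge across the pane's front edge, 80 mm wide (y), 12 mm thick (x, in front of this point), 187 to 208 mm above the bench. Point: own y 0, height 197, own x -38 mm when shut. Pushed from behind towards the balance's -x it shuts.
- tare_key (a joint): Travel of the tare bar, m: 0 up, 0.004 fully down. A spring brings it back up; it starts to move at 1.4 N and is fully down at 4.2 N. It counts as pressed beyond 0.003.
- tare_top (a point): Centre of the top of the tare bar, the wide grey rectangular key (22 mm in x by 60 mm in y) on the front panel, right of its middle: own x -124, own y -40 mm, height 59.5 mm when up; it stands 7.5 mm above the panel. The chamber's front is 70 mm behind it.
- power_key (a joint): Travel of the power key, m: 0 up, 0.004 fully down, spring as the tare bar's. Not to be pressed.
- power_top (a point): Centre of the top of the power key, the small round grey key (18 mm across) at the left of the front panel: own x -124, own y 65 mm, height 59.5 mm.
- weigh_bottle: Weighing bottle of clear glass with a knobbed stopper, 38 mm across and 53 mm high, loose, standing on the pan inside the shield; origin at the centre of its underside.
- pan (a point): Centre of the top of the round steel pan (84 mm across), 65 mm above the bench, at own x 26 mm, own y 0 of the balance.
- powder_jar: Yellow screw-lid jar, 61 mm across, 84 mm high, standing loose at the balance's right side; origin at the centre of its underside.
- dropper_bottle: Amber dropper bottle, 33 mm across, 106 mm high, standing loose at the balance's right side behind the jar; origin at the centre of its underside.
- spatula: Steel spatula with wooden handle, 180 mm long (its y), 13 mm high, lying loose on the bench in front of the sink; origin under its middle.
- vial: Glass vial with screw cap, 25 mm across, 50 mm high, standing loose to the left of the balance's front panel; origin at the centre of its underside.
- petri_dish: Glass petri dish with lid, 67 mm across, 16 mm high, loose in front of the sink; origin at the centre of its underside.
- beaker_100: Glass beaker, 54 mm across, 68 mm high, standing loose at the left end of the bench; origin at the centre of its underside.

How it is judged:
On the way, in this order (a step that is already met when the one before it is completed fails the run):
1. the left side door and the top pane are both fully shut (value of joint each of side_door, top_pane below 0.004 m), for 0.2 s.
2. the tare bar is pressed down with the shield shut (all of step 1 and value of joint tare_key above 0.003 m), for 0.05 s.
At the end, for the whole second after the job is handed in: Left side door and top pane shut to within 4 mm, tare bar and power key up (within 1 mm), weighing bottle upright and at rest on the pan (all of step 1 and value of joint each of tare_key, power_key below 0.001 m and horizontal distance between weigh_bottle and pan below 0.025 m and z of weigh_bottle in the frame of pan below 0.003 m and angle between weigh_bottle's own z axis and vertical below 0.08 rad and linear speed of weigh_bottle below 0.01 m/s); the robot touches nothing.
It fails at once if the tare bar is pressed while the side door or the top pane stands open by more than 6 mm, or the power key is pressed (value of joint power_key above 0.002 m or (value of joint tare_key above 0.002 m and value of joint any of side_door, top_pane above 0.006 m)).
It fails at once if the side door or top pane is slammed (shuts faster than 0.4 m/s) (velocity of joint any of side_door, top_pane below -0.4 m/s).
It fails at once if the balance is pushed with more than 45 N (contact force between any of the fingers, the arm and balance above 45 N).
It fails at once if the weighing bottle is shifted by more than 8 mm, lifted or tipped (distance of weigh_bottle from where it was at the start of the episode above 0.008 m or angle between weigh_bottle's own z axis and vertical above 0.15 rad).
It fails at once if another loose thing is moved by more than 20 mm (distance of any of powder_jar, dropper_bottle, spatula, vial, petri_dish, beaker_100 from where it was at the start of the episode above 0.02 m).
It also fails if it takes over 54 s, if anything falls off the work surface, if the arm or the gripper's body presses on something with over 40 N, if the wrist force passes 120 N, or if a joint passes its speed limit or range.

## Working session

There is one attempt and no reset: what is moved stays moved. The work goes in short steps, Python scripts to look and compute and a tool call to move; the robot and the scene stay as the last step left them, time stands still between calls to the robot, and variables do not carry over. Pictures are saved under pics/ and viewed, about 8 in all and at most 12, crops included, and the job is handed in when it is done.

Besides the shell and the picture viewer there is one more tool, called in YAML: its name, and indented under it one key for each argument. apply_moves: Moves the arm, as the interface text tells. Its arguments: {"type":"object","properties":{"travel":{"type":"array"},"roll":{"type":"array"},"grip":{"type":"number"},"newtons":{"type":"number"}},"required":["travel","roll"]}

```bash
mkdir -p pics
cat > h.py <<'E'
from plant import manip
import numpy as np, cv2
from scipy.spatial.transform import Rotation as R
def rot(q): return R.from_quat([q[1],q[2],q[3],q[0]]).as_matrix()
def cloud(c):
    z=c["z_map"]; v,u=np.mgrid[0:480,0:640]
    P=np.stack([(u-c["cx"])/c["fx"]*z,-(v-c["cy"])/c["fy"]*z,-z],-1)
    return P@rot(c["orientation"]).T+np.array(c["origin"])
E
python3 - <<'E'
from h import *
s=manip.sense(); print(s["time"],s["tcp_pos"],s["eef_rot"],s["grip_width"])
for n in ("scene","side"):
    c=manip.get_image(n); np.save(n+".npy",c,allow_pickle=True)
    cv2.imwrite(f"pics/{n}0.png",c["img"][:,:,::-1]); print(n,[k for k in c],c["origin"],c["orientation"],c["fx"],(c["z_map"]>0).mean())
E
```

```text
0.0 [6.24422749e-01 5.53908090e-05 2.21910309e-01] [ 0.49959596  0.49963182  0.50040058 -0.50037105] 0.08746955067567494
scene ['img', 'z_map', 'fx', 'fy', 'cx', 'cy', 'origin', 'orientation'] [1.57746352 0.25581184 1.19733454] [0.52778031 0.22829818 0.32229679 0.75196587] 522.692530155271 0.9936490885416667
side ['img', 'z_map', 'fx', 'fy', 'cx', 'cy', 'origin', 'orientation'] [-0.06237295 -0.58467036  1.13652323] [ 0.85687907  0.28790959 -0.12742375 -0.40820279] 516.0696228478281 0.9960546875
```

View pics/scene0.png

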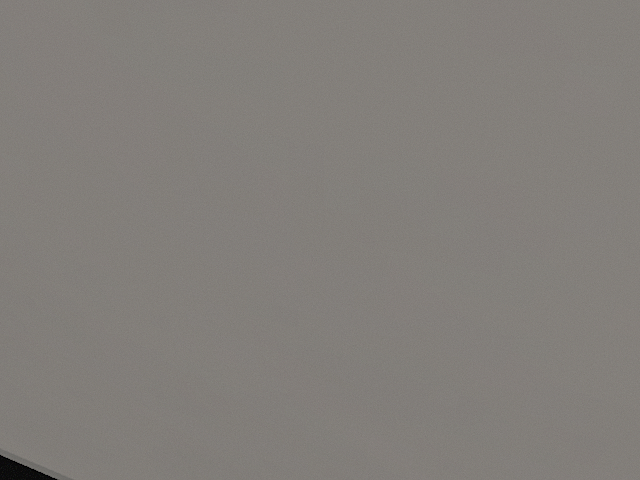

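View pics/side0.png

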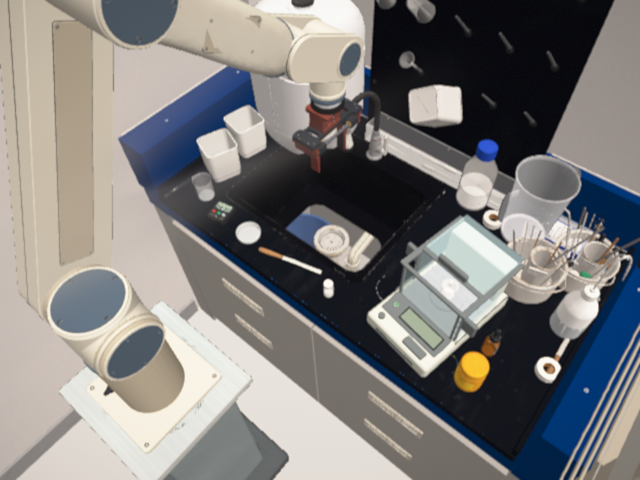

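The scene camera shows only a blank surface, so it is blocked. The side view shows the balance at about (450,290), its tare panel at (420,325), the jar at (472,372) and the vial at (328,288). I'll enlarge the balance.

Run:
```python
from h import *
c=np.load("side.npy",allow_pickle=True).item()
im=c["img"][200:400,310:550,::-1]
cv2.imwrite("pics/crop1.png",cv2.resize(im,(720,600),interpolation=cv2.INTER_CUBIC))
P=cloud(c); 
def p(u,v): return P[v,u].round(3)
for u,v in [(300,380),(250,232),(328,290),(472,360),(420,325),(430,365),(465,330),(500,235),(410,265)]: print((u,v),p(u,v))
```

```text
(300, 380) [ 0.37  -0.061 -0.644]
(250, 232) [0.434 0.122 0.014]
(328, 290) [ 0.416 -0.167  0.039]
(472, 360) [ 0.457 -0.532  0.085]
(420, 325) [ 0.466 -0.397  0.064]
(430, 365) [ 0.406 -0.464  0.05 ]
(465, 330) [ 0.476 -0.49   0.143]
(500, 235) [ 0.861 -0.406 -0.004]
(410, 265) [ 0.628 -0.269 -0.005]
```

View pics/crop1.png

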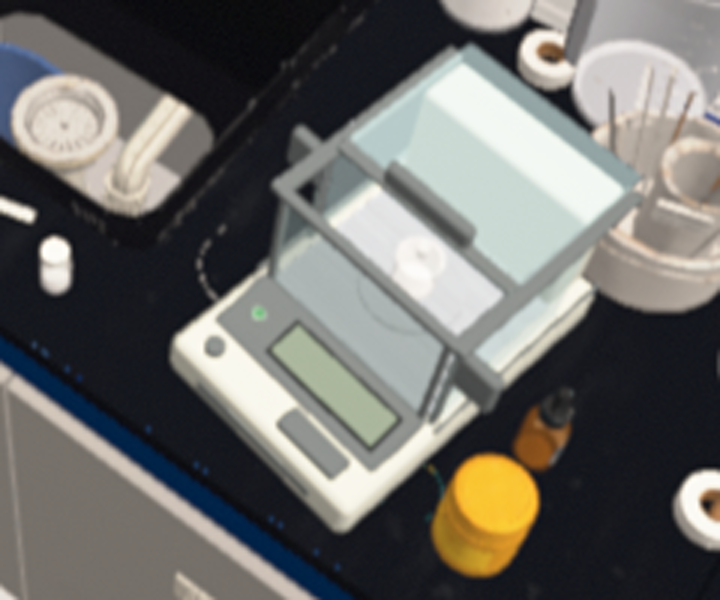

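The crop shows the front-left power key at (215,347) and the tare bar at (313,443). The top grip ridge runs from (395,170) to (468,235), and the side grip tip is at (305,145). The shield's front-left corner is at (276,185). Next I'll cast these onto their heights.

```bash
cat >> h.py <<'E'
def ray(c,u,v,z):
    d=rot(c["orientation"])@np.array([(u-c["cx"])/c["fx"],-(v-c["cy"])/c["fy"],-1]); o=np.array(c["origin"])
    return o+d*(z-o[2])/d[2]
E
python3 - <<'E'
from h import *
c=np.load("side.npy",allow_pickle=True).item(); P=cloud(c)
g=c["img"].astype(int)
# keys: grey masks in the white panel
gray=cv2.cvtColor(c["img"],cv2.COLOR_RGB2GRAY)
for name,(u,v),r in (("tare",(414,348),16),("power",(382,316),6)):
    m=np.zeros_like(gray); m[v-r:v+r+1,u-r:u+r+1]=(gray[v-r:v+r+1,u-r:u+r+1]<165)*255
    n,l,st,ce=cv2.connectedComponentsWithStats(m); k=l[v,u]; print(name,gray[v,u],st[k],ce[k], ray(c,*ce[k],.0595).round(4))
f=lambda x,y:(310+x/3,200+y/3)
K={'tare':(313,443,.0595),'power':(215,347,.0595),'cornerFL':(276,185,.182),'sidegrip':(305,130,.172),'topA':(390,165,.208),'topB':(470,230,.208),'panelFR':(343,525,.052),'panelFL':(174,345,.052)}
for k,(x,y,z) in K.items():
    u,v=f(x,y); print(k,ray(c,u,v,z).round(4), P[int(round(v)),int(round(u))].round(3))
# panel: points of z .045-.056 convex rect
B=(P[...,2]>.044)&(P[...,2]<.056)&(P[...,0]>.3)&(P[...,0]<.7)&(P[...,1]<-.22)&(P[...,1]>-.6)&(g.min(-1)>190)
m=B.astype(np.uint8); n,l,st,ce=cv2.connectedComponentsWithStats(m); k=1+st[1:,4].argmax()
q=P[l==k][:,:2].astype(np.float32); r=cv2.minAreaRect(q); print(st[k],r, cv2.boxPoints(r).round(3))
E
```

```text
tare 147 [402 337  24  23 221] [413.85067873 347.39366516] [ 0.414  -0.4157  0.0595]
power 146 [379 313   6   6  28] [381.17857143 315.39285714] [ 0.4325 -0.313   0.0595]
tare [ 0.4141 -0.4168  0.0595] [ 0.412 -0.417  0.061]
power [ 0.4327 -0.3143  0.0595] [ 0.433 -0.315  0.058]
cornerFL [ 0.5114 -0.3025  0.182 ] [ 0.509 -0.304  0.185]
sidegrip [ 0.5724 -0.2884  0.172 ] [ 0.689 -0.235 -0.003]
topA [ 0.5611 -0.3642  0.208 ] [ 0.562 -0.364  0.206]
topB [ 0.5493 -0.4367  0.208 ] [ 0.548 -0.438  0.21 ]
panelFR [ 0.3784 -0.4675  0.052 ] [ 0.388 -0.464  0.026]
panelFL [ 0.4176 -0.2867  0.052 ] [ 0.42  -0.285  0.047]
[ 369  294   87   78 1078] ((0.4498789608478546, -0.3828381896018982), (0.18982118368148804, 0.09882553666830063), 81.60353088378906) [[ 0.387 -0.47 ]
 [ 0.485 -0.484]
 [ 0.513 -0.296]
 [ 0.415 -0.282]]
```

Run:
```python
from h import *
c=manip.get_image("wrist"); print(np.round(c["hand_eye"],3),c["fx"],c["cx"],c["cy"])
```

```text
[[-0.     0.268 -0.964 -0.162]
 [ 1.     0.    -0.    -0.   ]
 [-0.    -0.964 -0.268 -0.073]
 [ 0.     0.     0.     1.   ]] 412.10752937005 317.7032988214849 239.07041571758987
```

apply_moves:
  travel:
    - [-0.04,0,0.02]
    - [-0.08,-0.01,0.06]
    - [-0.12,-0.02,0.11]
    - [-0.15,-0.03,0.16]
    - [-0.16,-0.04,0.21]
    - [-0.16,-0.05,0.26]
    - [-0.16,-0.06,0.31]
    - [-0.16,-0.06,0.34]
  roll: [0,0,0,0,0,0,0,0]
  grip: 1
  newtons: 10

```text
time: 0.95
tcp_pos: [0.5653, -0.3296, 0.383]
eef_rot: [0.5, 0.5, 0.5, -0.5]
wrist_force: [0.9, 0.2, 0.1]
grip_width: 0.0273
```

apply_moves:
  travel:
    - [0,0,0]
    - [0,0,0]
    - [0,0,0]
  roll: [0,0,0]

```text
time: 1.25
tcp_pos: [0.5663, -0.3268, 0.382]
eef_rot: [0.5, 0.5, 0.501, -0.5]
wrist_force: [-0.5, -0.4, 1.0]
grip_width: 0.0035
```

```bash
cat >> h.py <<'E'
def wrist():
    s=manip.sense(); c=manip.get_image("wrist"); T=np.eye(4); T[:3,:3]=rot(s["eef_rot"]); T[:3,3]=s["tcp_pos"]
    M=T@np.array(c["hand_eye"]); q=R.from_matrix(M[:3,:3]).as_quat(); c["origin"]=M[:3,3]; c["orientation"]=[q[3],q[0],q[1],q[2]]
    return c
E
python3 - <<'E'
from h import *
c=wrist(); np.save("w1.npy",c,allow_pickle=True); cv2.imwrite("pics/w1.png",c["img"][:,:,::-1]); s=manip.sense(); print(s["tcp_pos"],s["time"],s["grip_width"],c["origin"])
E
```

```text
[ 0.56645972 -0.32647319  0.38211863] 1.3 0.0012005690397725016 [ 0.56590578 -0.25381472  0.54377481]
```

View pics/w1.png

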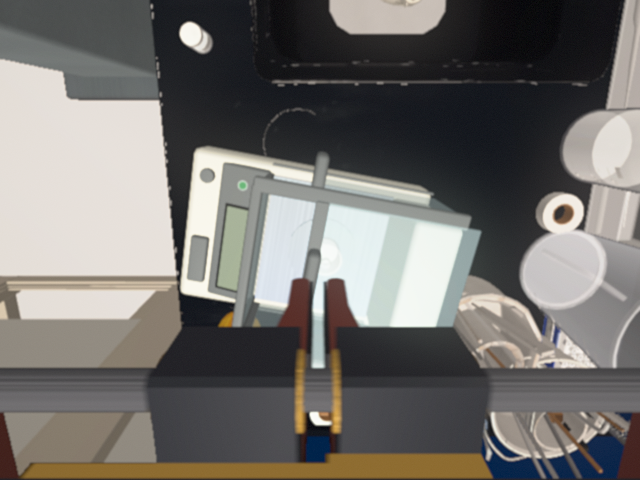

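In the wrist view I see the power key at (207,175), the tare bar at (198,258) and the side fin at x≈322, rows 153-188. The left end of the top ridge is at (313,250), and the left head rail runs from (258,180) to (470,217).

Run:
```python
from h import *
c=np.load("w1.npy",allow_pickle=True).item(); P=cloud(c)
g=cv2.cvtColor(c["img"],cv2.COLOR_RGB2GRAY)
ks={}
for name,(u,v),r in (("tare",(198,258),26),("power",(207,175),9)):
    m=np.zeros_like(g); m[v-r:v+r+1,u-r:u+r+1]=(g[v-r:v+r+1,u-r:u+r+1]<150)*255
    m[:,:184]=0
    n,l,st,ce=cv2.connectedComponentsWithStats(m); k=l[v,u]; ks[name]=ray(c,*ce[k],.0595); print(name,g[v,u],st[k],ce[k],ks[name].round(4))
d=ks["power"]-ks["tare"]; print("len",np.hypot(*d[:2]),"yaw",np.degrees(np.arctan2(-d[0],d[1])))
# left rail & front bar by height
Z=(P[...,2]>.176)&(P[...,2]<.192)&(g<150)&(g>70)
# left outer edge: topmost pixel of Z in columns 275..450 (excluding fin)
us=[u for u in range(265,455,3) if not 305<u<340]
E=[]
for u in us:
    vv=np.where(Z[160:260,u])[0]
    if len(vv): E.append(ray(c,u,160+vv[0],.182)[:2])
E=np.array(E); f=cv2.fitLine(E.astype(np.float32),cv2.DIST_HUBER,0,.001,.001).ravel(); print("rail",len(E),f,np.degrees(np.arctan2(f[1]*np.sign(f[0]),abs(f[0]))))
yaw=np.arctan2(f[1]/f[0],1)
for yw in (yaw,np.arctan2(-d[0],d[1])):
    ex=np.array([np.cos(yw),np.sin(yw)]); ey=np.array([-ex[1],ex[0]])
    mid=(ks["tare"]+ks["power"])[:2]/2; o=mid+.124*ex-.0125*ey
    print("origin",o, "rail own y",((f[2:]-o)@ey))
    Rl=lambda p:np.c_[(p[...,:2]-o)@ex,(p[...,:2]-o)@ey,p[...,2]]
    q=P[140:330,240:420].reshape(-1,3); w=Rl(q); gg=g[140:330,240:420].ravel()<140
    a=w[gg&(w[:,1]>.097)&(w[:,1]<.13)&(w[:,2]>.12)&(w[:,2]<.185)]; print("fin",len(a),np.percentile(a,[3,50,97],axis=0).round(4))
    b=w[gg&(abs(w[:,1])<.05)&(w[:,2]>.195)&(w[:,2]<.22)&(abs(w[:,0])<.08)]; print("ridge",len(b),np.percentile(b,[3,50,97],axis=0).round(4) if len(b) else '')
for n,pt,z in (("fin tip",(322,153),.172),("ridge end",(313,250),.208)):
    p=ray(c,*pt,z)[:2]-o; print(n,p@ex,p@ey)
crop=c["img"][130:300,240:440,::-1]; cv2.imwrite("pics/w1c.png",cv2.resize(crop,None,fx=3.5,fy=3.5,interpolation=cv2.INTER_CUBIC))
```

```text
tare 153 [     0      0    640    480 306406] [319.78754006 239.45784678] [ 0.5684 -0.3883  0.0595]
power 151 [     0      0    640    480 307128] [319.52629523 239.51551145] [ 0.5681 -0.3884  0.0595]
len 0.00032678999061294217 yaw 102.94419010562031
rail 53 [ 0.98311305 -0.18299942  0.5925182  -0.31183648] -10.544517
origin [ 0.6878289  -0.42333535] rail own y 0.09217418457009409
fin 220 [[-0.1474  0.0983  0.1433]
 [-0.1435  0.1125  0.1704]
 [-0.136   0.1203  0.1722]]
ridge 0 
origin [ 0.55261651 -0.26470548] rail own y -0.02833031964239486
fin 94 [[-0.1884  0.0973  0.1202]
 [-0.1675  0.1067  0.1291]
 [-0.1469  0.1119  0.1818]]
ridge 0 
fin tip -0.016439167255002197 -0.013650890090072193
ridge end -0.09142836504372812 0.011538494536886837
```

View pics/w1c.png

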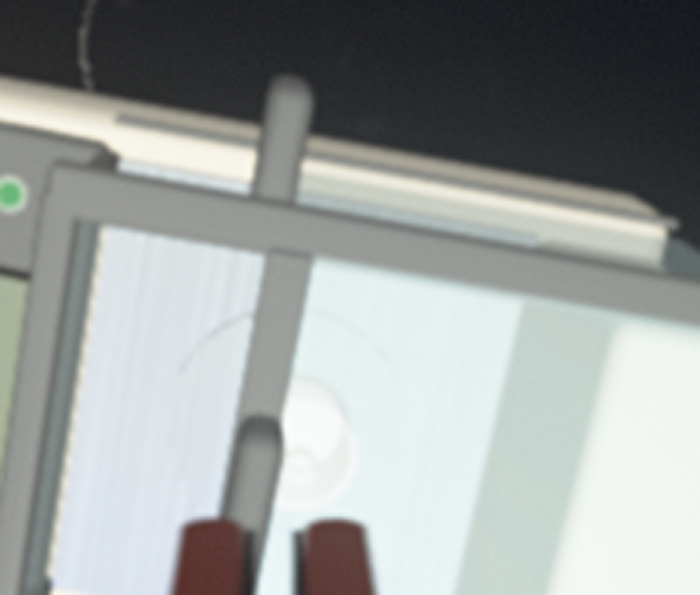

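Zoomed in, the fin's rear edge is at crop (312,95)-(300,190) and the ridge's rear left corner is at (280,440). The bottle shows behind the ridge. I'll refine the pose with a better key mask.

Run:
```python
from h import *
c=np.load("w1.npy",allow_pickle=True).item(); P=cloud(c)
g=cv2.cvtColor(c["img"],cv2.COLOR_RGB2GRAY); ks={}
for name,(u,v),r,h in (("tare",(198,258),14,30),("power",(207,175),9,9)):
    m=np.zeros_like(g); m[v-h:v+h+1,u-r:u+r+1]=(g[v-h:v+h+1,u-r:u+r+1]<180)*255
    n,l,st,ce=cv2.connectedComponentsWithStats(m,connectivity=4); k=l[v,u]; ks[name]=ray(c,*ce[k],.0595); print(name,st[k],ce[k],ks[name].round(4))
d=ks["power"]-ks["tare"]; print("len",np.hypot(*d[:2]),"yaw",np.degrees(np.arctan2(-d[0],d[1])))
yw=np.radians(-10.4); ex=np.array([np.cos(yw),np.sin(yw)]); ey=np.array([-ex[1],ex[0]])
o=(ks["tare"]+ks["power"])[:2]/2+.124*ex-.0125*ey; print("origin wrist",o.round(4),"rail y",(np.array([.59252,-.31184])-o)@ey)
ss=(np.array([.414,-.4157])+np.array([.4325,-.313]))/2+.124*ex-.0125*ey; print("origin side",ss.round(4))
f=lambda x,y:(240+x/3.5,130+y/3.5)
for n,pt,z in (("fin rear a",(312,95),.172),("fin rear b",(301,185),.172),("fin tip",(290,76),.172),("ridge rear",(280,440),.208),("front bar FL",(52,165),.182)):
    p=ray(c,*f(*pt),z)[:2]-o; print(n,(p@ex).round(4),(p@ey).round(4))
w=np.c_[(P.reshape(-1,3)[:,:2]-o)@ex,(P.reshape(-1,3)[:,:2]-o)@ey,P.reshape(-1,3)[:,2]]
a=w[(w[:,1]>.1)&(w[:,1]<.122)&(w[:,2]>.16)&(w[:,2]<.185)&(abs(w[:,0])<.15)]; print("fin",len(a),np.percentile(a,[3,50,97],axis=0).round(4))
b=w[(abs(w[:,1])<.05)&(w[:,2]>.2)&(w[:,2]<.215)&(abs(w[:,0])<.08)]; print("ridge",len(b),np.percentile(b,[3,50,97],axis=0).round(4) if len(b) else '')
np.save("bal.npy",np.r_[o,yw])
```

```text
tare [187 235  22  47 794] [197.63098237 257.58438287] [ 0.4176 -0.4116  0.0595]
power [200 168  15  14 166] [207.07831325 174.76506024] [ 0.4365 -0.3099  0.0595]
len 0.10346341301987241 yaw -10.520514728218691
origin wrist [ 0.5467 -0.3955] rail y 0.09051433405068461
origin side [ 0.543 -0.399]
fin rear a 0.0081 0.1176
fin rear b 0.0096 0.0947
fin tip 0.0018 0.1212
ridge rear 0.0146 0.0372
front bar FL -0.0529 0.0896
fin 280 [[-0.003   0.1006  0.1671]
 [ 0.0024  0.1093  0.171 ]
 [ 0.008   0.1181  0.1728]]
ridge 401 [[0.0044 0.0088 0.2029]
 [0.0103 0.0254 0.2071]
 [0.0156 0.0369 0.2089]]
```

apply_moves:
  travel:
    - [0,0.022,-0.015]
    - [0,0.044,-0.031]
    - [0.03,0.044,-0.031]
    - [0.07,0.044,-0.031]
    - [0.11,0.044,-0.031]
    - [0.13,0.044,-0.031]
    - [0.13,0.044,-0.031]
    - [0.13,0.044,-0.031]
  roll: [5,10.5,10.5,10.5,10.5,10.5,10.5,10.5]

```text
time: 2.1
tcp_pos: [0.6109, -0.2958, 0.2531]
eef_rot: [0.453, 0.543, 0.452, -0.543]
wrist_force: [-0.1, -0.3, 0.2]
grip_width: 0.0004
```

```bash
cat >> h.py <<'E'
O=np.array([.5455,-.3975]); yw=np.radians(-10.5); ex=np.array([np.cos(yw),np.sin(yw)]); ey=np.array([-ex[1],ex[0]])
def own(p): p=np.asarray(p); return np.round([(p[:2]-O)@ex,(p[:2]-O)@ey,p[2]],4)
E
python3 - <<'E'
from h import *
s=manip.sense(); print(s["tcp_pos"],own(s["tcp_pos"])); print(rot(s["eef_rot"]).round(3))
c=wrist(); cv2.imwrite("pics/w2.png",c["img"][:,:,::-1])
E
```

```text
[ 0.61089253 -0.29579681  0.25307075] [0.0458 0.1119 0.2531]
[[ 0.     0.984 -0.181]
 [-0.    -0.181 -0.984]
 [-1.     0.    -0.   ]]
```

View pics/w2.png

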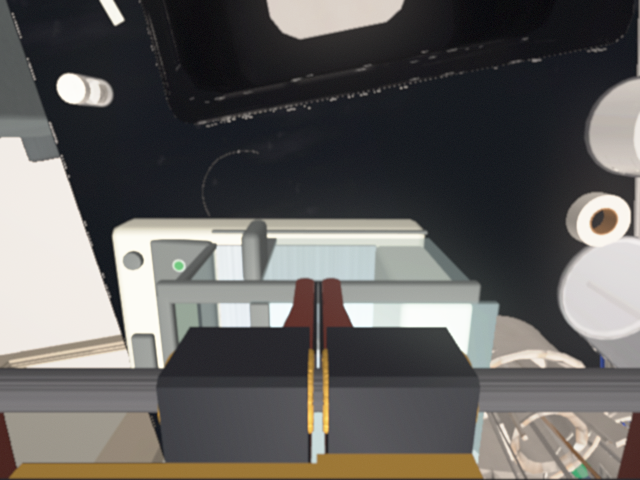

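The tool is square to the balance. The fin is at columns 243-267, the rail edge is at row 281, and the shut fingertips (rows 280+) are 9 mm outside the rail and behind the fin. I'll descend to z≈0.147.

apply_moves:
  travel:
    - [0.03,0,0]
    - [0.06,0,0]
    - [0.09,0,0]
    - [0.106,0,0]
    - [0.106,-0.005,0]
    - [0.106,-0.01,0]
    - [0.106,-0.015,0]
    - [0.106,-0.018,0]
  roll: [0,0,0,0,0,0,0,0]

```text
time: 2.95
tcp_pos: [0.5928, -0.2939, 0.1481]
eef_rot: [0.453, 0.544, 0.451, -0.543]
wrist_force: [0.2, 0.5, 0.1]
grip_width: 0.0002
```

apply_moves:
  travel:
    - [0,-0.005,0]
    - [0,-0.01,0]
    - [0,-0.015,0]
    - [0,-0.02,0]
    - [0,-0.025,0]
    - [0,-0.03,0]
    - [0,-0.034,0]
    - [0,-0.036,0]
  roll: [0,0,0,0,0,0,0,0]

```text
time: 3.75
tcp_pos: [0.5567, -0.287, 0.1463]
eef_rot: [-0.452, -0.544, -0.452, 0.544]
wrist_force: [2.0, -0.3, 1.8]
grip_width: 0.0001
```

Run:
```python
from h import *
s=manip.sense(); print(own(s["tcp_pos"]),s["wrist_force"],s["time"])
```

```text
[-0.0092  0.1107  0.1463] [ 2.03839759 -0.25938483  1.80765326] 3.75
```

apply_moves:
  travel:
    - [0,-0.004,0]
    - [0,-0.008,0]
    - [0,-0.01,0]
    - [0,-0.012,0]
    - [0,-0.013,0]
    - [0,-0.013,0]
  roll: [0,0,0,0,0,0]

```text
time: 4.35
tcp_pos: [0.5441, -0.2845, 0.1462]
eef_rot: [-0.452, -0.544, -0.452, 0.544]
wrist_force: [-0.6, 0.3, 0.2]
grip_width: 0.0001
```

apply_moves:
  travel:
    - [0,-0.001,0]
    - [0,-0.002,0]
    - [0,-0.003,0]
    - [0,-0.003,0]
  roll: [0,0,0,0]

```text
time: 4.75
tcp_pos: [0.5412, -0.284, 0.1463]
eef_rot: [-0.452, -0.544, -0.452, 0.544]
wrist_force: [1.0, -0.3, 0.3]
grip_width: 0.0008
```

apply_moves:
  travel:
    - [0,-0.001,0]
    - [0,-0.002,0]
    - [0,-0.002,0]
  roll: [0,0,0]

```text
time: 5.05
tcp_pos: [0.5392, -0.2837, 0.1463]
eef_rot: [-0.452, -0.544, -0.452, 0.544]
wrist_force: [0.7, -0.0, 0.4]
grip_width: 0.0006
```

apply_moves:
  travel:
    - [0,-0.001,0]
    - [0,-0.002,0]
    - [0,-0.002,0]
  roll: [0,0,0]

```text
time: 5.35
tcp_pos: [0.5373, -0.2833, 0.1463]
eef_rot: [-0.452, -0.544, -0.452, 0.544]
wrist_force: [1.6, -0.2, -0.9]
grip_width: 0.0005
```

apply_moves:
  travel:
    - [0,-0.001,0]
    - [0,-0.002,0]
    - [0,-0.003,0]
    - [0,-0.003,0]
  roll: [0,0,0,0]

```text
time: 5.75
tcp_pos: [0.5373, -0.2834, 0.1465]
eef_rot: [0.454, 0.545, 0.45, -0.543]
wrist_force: [12.9, -1.1, -8.6]
grip_width: 0.0008
```

Run:
```python
from h import *
s=manip.sense(); print(own(s["tcp_pos"]),s["wrist_force"],s["time"])
c=wrist(); 
cv2.imwrite("pics/w3.png",c["img"][:,:,::-1])
```

```text
[-0.0289  0.1107  0.1465] [12.90631193 -1.13430926 -8.56919947] 5.75
```

View pics/w3.png

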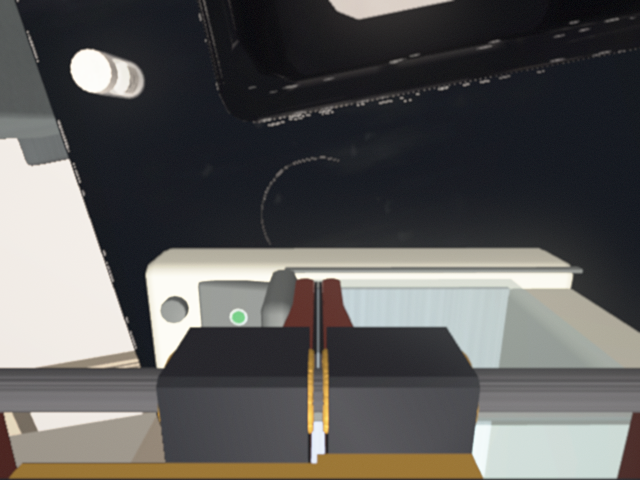

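The fin is stopped against the shut position: 13 N and no further motion. I'll back off, rise, and go behind the top ridge.

apply_moves:
  travel:
    - [0,0.008,0]
    - [0,0.02,0]
    - [-0.04,0.022,0]
    - [-0.085,0.022,0]
    - [-0.124,0.022,0]
    - [-0.124,0.05,0.03]
    - [-0.124,0.075,0.07]
    - [-0.124,0.082,0.111]
  roll: [0,0,0,0,0,0,0,0]

```text
time: 6.6
tcp_pos: [0.597, -0.408, 0.271]
eef_rot: [0.453, 0.543, 0.452, -0.543]
wrist_force: [0.2, -0.5, 0.9]
grip_width: 0.0006
```

apply_moves:
  travel:
    - [0,0,0]
    - [0,0,0]
  roll: [0,0,0]

```text
validation failed for argument at $.ro...
```

Run:
```python
from h import *
s=manip.sense(); print(own(s["tcp_pos"]),s["wrist_force"],s["time"])
c=manip.get_image("side"); np.save("side2.npy",c,allow_pickle=True)
im=c["img"][180:390,310:560,::-1]
cv2.imwrite("pics/s2.png",cv2.resize(im,None,fx=2.8,fy=2.8,interpolation=cv2.INTER_CUBIC))
```

```text
[ 0.0526 -0.0009  0.271 ] [ 0.21271629 -0.54491223  0.92923227] 6.6
```

View pics/s2.png

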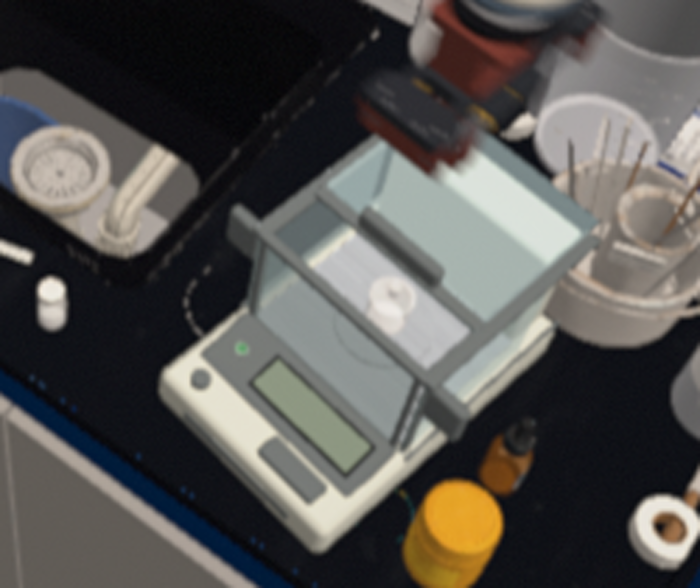

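The side grip at (243,230) now mirrors the right grip, so the door is shut. The top ridge is at (400,245), and the fingers are above and behind it.

apply_moves:
  travel:
    - [0.03,0,0]
    - [0.06,0,0]
    - [0.075,0,0]
    - [0.075,-0.006,0]
    - [0.075,-0.012,0]
    - [0.075,-0.018,0]
    - [0.075,-0.023,0]
    - [0.075,-0.025,0]
  roll: [0,0,0,0,0,0,0,0]

```text
time: 7.45
tcp_pos: [0.5705, -0.4027, 0.197]
eef_rot: [0.453, 0.544, 0.451, -0.543]
wrist_force: [1.4, 0.6, 1.6]
grip_width: 0.0006
```

apply_moves:
  travel:
    - [0,-0.005,0]
    - [0,-0.01,0]
    - [0,-0.015,0]
    - [0,-0.02,0]
    - [0,-0.025,0]
    - [0,-0.03,0]
    - [0,-0.034,0]
    - [0,-0.036,0]
  roll: [0,0,0,0,0,0,0,0]

```text
time: 8.25
tcp_pos: [0.5344, -0.3957, 0.1953]
eef_rot: [-0.452, -0.544, -0.452, 0.544]
wrist_force: [1.4, -0.2, 1.7]
grip_width: 0.0007
```

apply_moves:
  travel:
    - [0,-0.004,0]
    - [0,-0.008,0]
    - [0,-0.011,0]
    - [0,-0.014,0]
    - [0,-0.016,0]
    - [0,-0.016,0]
  roll: [0,0,0,0,0,0]

```text
time: 8.85
tcp_pos: [0.5187, -0.3927, 0.1952]
eef_rot: [-0.452, -0.544, -0.452, 0.544]
wrist_force: [0.3, 0.3, 0.1]
grip_width: 0.0004
```

Run:
```python
from h import *
s=manip.sense(); print(own(s["tcp_pos"]),s["wrist_force"],s["time"])
```

```text
[-2.720e-02 -1.000e-04  1.952e-01] [0.27058931 0.29803587 0.06600868] 8.85
```

apply_moves:
  travel:
    - [0,-0.001,0]
    - [0,-0.002,0]
    - [0,-0.003,0]
    - [0,-0.003,0]
  roll: [0,0,0,0]

```text
time: 9.25
tcp_pos: [0.5168, -0.3923, 0.1952]
eef_rot: [0.452, 0.544, 0.452, -0.543]
wrist_force: [4.3, -0.6, -2.8]
grip_width: 0.0005
```

apply_moves:
  travel:
    - [0,-0.001,0]
    - [0,-0.002,0]
    - [0,-0.002,0]
  roll: [0,0,0]

```text
time: 9.55
tcp_pos: [0.5168, -0.3923, 0.1953]
eef_rot: [0.454, 0.545, 0.451, -0.543]
wrist_force: [11.7, -1.2, -7.1]
grip_width: 0.0008
```

The top pane is stopped too, at the same own x of -0.029 with 12 N. I'll back off, rise, turn -90° and move above the tare bar.

apply_moves:
  travel:
    - [0,0.008,0]
    - [0,0.02,0]
    - [-0.04,0.02,0]
    - [-0.085,0.02,0]
    - [-0.105,0,0.01]
    - [-0.105,-0.04,0.02]
    - [-0.105,-0.08,0.03]
    - [-0.105,-0.092,0.04]
  roll: [0,0,0,-8,-16,-24,-32,-40]

```text
time: 10.35
tcp_pos: [0.4136, -0.414, 0.3007]
eef_rot: [0.611, 0.355, 0.612, -0.355]
wrist_force: [0.1, 0.9, 0.4]
grip_width: 0.0007
```

apply_moves:
  travel:
    - [0,0,0]
    - [0,0,0]
    - [0,0,0]
    - [0,0,0]
    - [0,0,0]
    - [0,0,0]
    - [0,0,0]
    - [0,0,0]
  roll: [-8,-16,-24,-32,-40,-48,-50,-50]

```text
time: 11.15
tcp_pos: [0.4166, -0.4146, 0.3004]
eef_rot: [0.704, 0.065, 0.704, -0.065]
wrist_force: [0.2, 0.0, -0.3]
grip_width: 0.0004
```

Run:
```python
from h import *
s=manip.sense(); print(s["tcp_pos"],own(s["tcp_pos"]),s["wrist_force"],s["time"],s["joints"]); Rm=rot(s["eef_rot"]); print(Rm.round(3))
print("to tare in tool axes",Rm.T@(np.array([.416,-.414,.0595])-s["tcp_pos"]),"yaw of z",np.degrees(np.arctan2(Rm[1,2],Rm[0,2])))
c=wrist(); cv2.imwrite("pics/w4.png",c["img"][:,:,::-1]); np.save("w4.npy",c,allow_pickle=True)
```

```text
[ 0.41664346 -0.41458434  0.30039447] [-0.1236 -0.0403  0.3004] [ 0.19349417  0.04601145 -0.33501295] 11.15 [-8.03012583e-01  2.89296772e-01  1.63848253e+00 -3.15543708e-04
  1.21458064e+00 -2.19061880e+00]
[[-0.001  0.182  0.983]
 [ 0.     0.983 -0.182]
 [-1.     0.    -0.001]]
to tare in tool axes [ 0.24089507  0.00040803 -0.00054727] yaw of z -10.489704093819107
```

View pics/w4.png

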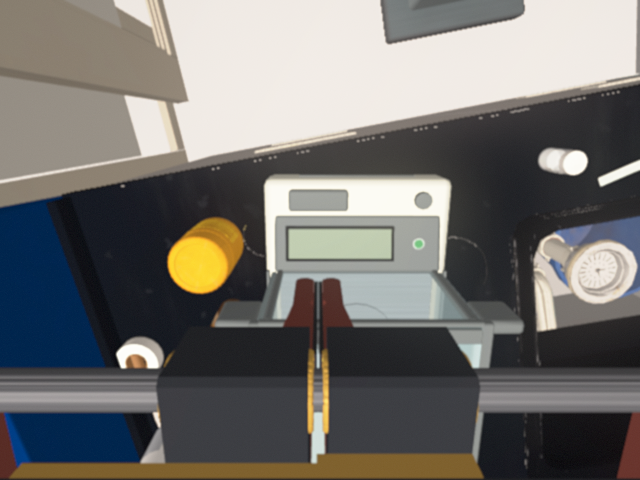

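The tare bar is at (318,200), which casts to own x≈-0.125 and is straight under the fingers in y. Both grips sit at the shield's front edge. I'll descend.

apply_moves:
  travel:
    - [0.04,0,0]
    - [0.08,0,0]
    - [0.12,0,0]
    - [0.16,0,0]
    - [0.2,0,0]
    - [0.22,0,0]
    - [0.23,0,0]
    - [0.232,0,0]
  roll: [0,0,0,0,0,0,0,0]

```text
time: 12.0
tcp_pos: [0.4163, -0.4143, 0.0674]
eef_rot: [0.704, 0.065, 0.705, -0.065]
wrist_force: [-0.6, -0.3, -0.1]
grip_width: 0.0003
```

apply_moves:
  travel:
    - [0.002,0,0]
    - [0.004,0,0]
    - [0.006,0,0]
    - [0.008,0,0]
    - [0.008,0,0]
  roll: [0,0,0,0,0]

```text
time: 12.5
tcp_pos: [0.4166, -0.4146, 0.0606]
eef_rot: [0.704, 0.065, 0.704, -0.065]
wrist_force: [-0.1, 0.4, -0.4]
grip_width: 0.0004
```

apply_moves:
  travel:
    - [0.001,0,0]
    - [0.002,0,0]
    - [0.003,0,0]
    - [0.003,0,0]
  roll: [0,0,0,0]

```text
time: 12.9
tcp_pos: [0.4166, -0.4147, 0.0574]
eef_rot: [0.704, 0.065, 0.704, -0.065]
wrist_force: [-0.3, 0.3, 3.2]
grip_width: 0.0002
```

apply_moves:
  travel:
    - [0.001,0,0]
    - [0.002,0,0]
    - [0.002,0,0]
  roll: [0,0,0]

```text
time: 13.2
tcp_pos: [0.4166, -0.4147, 0.0557]
eef_rot: [0.704, 0.065, 0.704, -0.065]
wrist_force: [-1.2, 0.9, 6.5]
grip_width: 0.0003
```

apply_moves:
  travel:
    - [0.001,0,0]
    - [0.001,0,0]
    - [0.001,0,0]
  roll: [0,0,0]

```text
time: 13.5
tcp_pos: [0.4166, -0.4148, 0.0554]
eef_rot: [0.704, 0.065, 0.704, -0.065]
wrist_force: [-2.7, 1.8, 13.1]
grip_width: 0.0004
```

apply_moves:
  travel:
    - [-0.003,0,0]
    - [-0.007,0,0]
    - [-0.02,0,0]
    - [-0.06,0,0]
    - [-0.1,0,0]
    - [-0.15,0,0]
    - [-0.2,0,0]
    - [-0.23,0,0]
  roll: [0,0,0,0,0,0,0,0]

```text
time: 14.3
tcp_pos: [0.4172, -0.4152, 0.2892]
eef_rot: [0.705, 0.064, 0.703, -0.066]
wrist_force: [0.4, 0.3, -0.2]
grip_width: 0.0006
```

apply_moves:
  travel:
    - [0,0,0]
    - [0,0,0]
    - [0,0,0]
  roll: [0,0,0]

```text
time: 14.6
tcp_pos: [0.4158, -0.4137, 0.2829]
eef_rot: [0.703, 0.065, 0.705, -0.064]
wrist_force: [-0.4, -0.2, 0.3]
grip_width: 0.0002
```

Run:
```python
from h import *
s=manip.sense(); print(own(s["tcp_pos"]),s["wrist_force"],s["time"])
c=manip.get_image("side")
im=c["img"][180:390,310:560,::-1]
cv2.imwrite("pics/s3.png",cv2.resize(im,None,fx=2.8,fy=2.8,interpolation=cv2.INTER_CUBIC))
c=wrist(); P=cloud(c); w=P[193:207,300:336]; print("tare top z",np.median(w[...,2]), "power",np.median(P[197:203,420:426,2]))
```

```text
[-0.1246 -0.0396  0.2829] [-0.4348091  -0.2403271   0.34407836] 14.6
tare top z 0.05903568271594373 power 0.0586894601617923
```

View pics/s3.png

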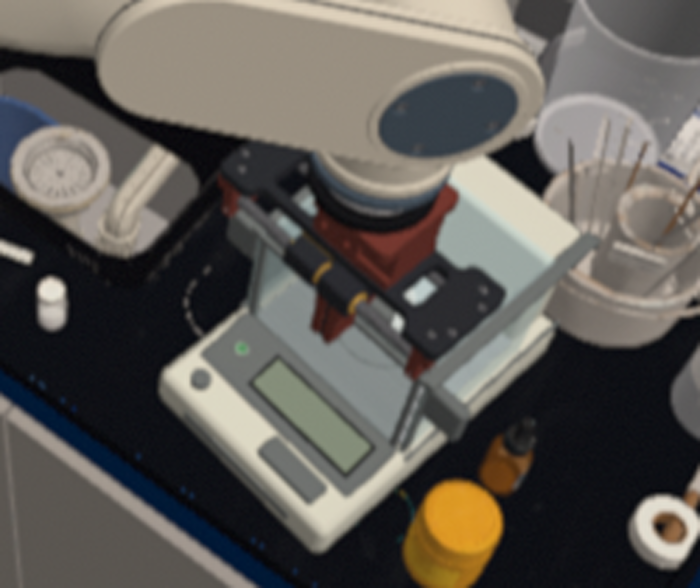

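The tare bar at (293,470) and the power key are both up, the side grip is at the front, and the jar, dropper and vial have not moved. The bottle and top ridge are hidden behind the arm. I'm handing in.

```bash
python3 -c "
from h import *
print(manip.finish_job())"
```

```text
the job is handed in; nothing more can be done
None
```

I shut the left door and then the top pane with closed fingertips, pushing each at about 0.05 m/s until it stopped. I then pressed the tare bar, let it spring back, moved clear and handed in at about 14.7 s of the 54 s allowed. No verdict is reported.

- **Door and pane:** both stopped at the same own x of the balance, with about 12–13 N of push (15 N including the vertical part) and no further motion. The stop came about 4 mm further forward than I expected. Either the fingertips are thinner than I assumed or my balance position was off; the two cameras differed by about 5 mm on it.
- **Tare bar:** it bottomed at fingertip height 0.0555 m with 13 N, above the 4.2 N needed. Afterwards it measured 59.0 mm high and the power key 58.7 mm. Both should be 59.5 mm when up, so they agree within the camera's 2 mm accuracy. That is too coarse to confirm the 1 mm limit.
- **Other things:** in the last picture the jar, dropper bottle and vial had not moved, and the arm was clear of everything with about 0 N on the wrist. The spatula, petri dish and beaker were outside that picture, but the arm never came near them.
- **Not seen at the end:** the weighing bottle and the top pane's grip were hidden behind the arm in the last picture. The bottle was last seen standing on the pan after the door was shut. For the pane I rely on the force at its stop.
- **Scene camera:** it was blocked, so I used only the side and wrist cameras.

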